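# Free the sieve stack and weigh the lower sieve

## Task

Weigh the lower sieve of the stack clamped on one of the shakers: unscrew the clamp knob (its thread may be left- or right-handed, so feel gently which way it gives and never force it), swing the clamp arm clear, lift the lidded top sieve aside and stand the lower sieve upright, fully on the pan of the balance. Then close the receiver it stood on again by seating the top sieve squarely in it, leaving the arm swung clear. Keep the sieves level, set the sieve down gently without pressing hard on the balance, and don't disturb the things standing around.

Things in the scene. Friction and masses are not known exactly. Their poses are not given: they have to be found in the camera images.
- lower_sieve_centre (a point): centre of the LOWER sieve, middle one of three round steel pieces stacked on one shaker: open-topped frame 62 mm across, 40 mm tall, mesh near its floor, and under it a tapered spigot 52 mm across, 5 mm deep, that sits with 2.5 mm play all round in the mouth of the piece below. Point on the axis, 25 mm above the spigot's foot, 20 mm below the frame's top edge. z up. 0.17 kg
- top_sieve_centre (a point): centre of the TOP sieve: same outside (62 mm frame, 40 mm tall, 5 mm spigot) but shut by a fixed lid with a dish 25 mm across, 4 mm deep, in its middle, where the clamp's foot sits. Point 25 mm above the spigot's foot, 20 mm below the top; 40 mm above the lower sieve's centre while stacked; 20 mm above receiver_rim when seated straight in the receiver. z up. 0.2 kg
- receiver_rim (a point): centre of the top edge of the RECEIVER, the plain steel pan at the bottom of the stack: 62 mm across, 24 mm tall, mouth 57 mm across; it stands loose inside a low ring on the shaker's seat
- spare_rim (a point): centre of the top edge of a spare receiver, same as the other, on the seat of the shaker that is not in use; to be left alone
- balance_pan (a point): centre of the top of the round steel weighing pan (116 mm across, 50 mm above the bench) of the white balance, which is fixed. Its body, 39 mm tall, reaches 118 mm to its -x (display and keys), 67 mm to its +x and 75 mm to each side of this point
- balance_plate (a joint): how far the weighing pan is pressed down on its load cell, m: 0 unloaded, about 0.3 mm more per N after the first 1.5 N; overload stop at 7 mm
- shaker_a_seat (a point): one of two sieve shakers that look alike, both fixed. One carries the stack, the other only a spare receiver; which of them, and which stands left, varies. Point: centre of the top of its round seat, 42 mm above the bench. Its grey base, 36 mm tall, reaches 67 mm to its -x (front), 129 mm to its +x and 68 mm to each side
- shaker_a_column (a point): top of that shaker's upright column (18 mm thick, 98 mm behind the seat's axis, towards the shaker's +x), 165 mm above the bench: the vertical axis about which its clamp arm swings
- shaker_a_arm (a joint): swing of its clamp arm (aluminium, 20 mm wide, 12 mm thick, mid-height 165 mm above the bench), rad: 0 over the seat, growing as the free end swings to the shaker's left (+y; clockwise seen from above), stop at 1.6. It stays where it is left; about 4 N at the knob moves it
- shaker_a_grip (a point): centre of the round black star knob (44 mm over its lobes, 39 mm between the pads of a gripper, 24 mm tall, centre about 194 mm above the bench) on the arm's free end, 98 mm from the column's axis; it turns about the vertical
- shaker_a_knob (a joint): how far that knob is turned loose, rad: 0 at its tight stop, 3.6 fully up. Knob and foot rise 2 mm per rad; a tight foot reaches 4 mm into the lid's dish, so the arm is free only above about 2.2. Takes about 0.12 N m. One shaker has a right-hand thread, the other a left-hand one, unmarked: turned the wrong way the knob soon comes up hard against its stop
- shaker_a_windup (a joint): elastic twist of that knob's spindle, rad, near 0 when not forced, 3 N m per rad. Beyond 0.4 either way (1.2 N m on the knob) the screw counts as forced
- shaker_b_seat (a point): one of two sieve shakers that look alike, both fixed. One carries the stack, the other only a spare receiver; which of them, and which stands left, varies. Point: centre of the top of its round seat, 42 mm above the bench. Its grey base, 36 mm tall, reaches 67 mm to its -x (front), 129 mm to its +x and 68 mm to each side
- shaker_b_column (a point): top of that shaker's upright column (18 mm thick, 98 mm behind the seat's axis, towards the shaker's +x), 165 mm above the bench: the vertical axis about which its clamp arm swings
- shaker_b_arm (a joint): swing of its clamp arm (aluminium, 20 mm wide, 12 mm thick, mid-height 165 mm above the bench), rad: 0 over the seat, growing as the free end swings to the shaker's left (+y; clockwise seen from above), stop at 1.6. It stays where it is left; about 4 N at the knob moves it
- shaker_b_grip (a point): centre of the round black star knob (44 mm over its lobes, 39 mm between the pads of a gripper, 24 mm tall, centre about 194 mm above the bench) on the arm's free end, 98 mm from the column's axis; it turns about the vertical
- shaker_b_knob (a joint): how far that knob is turned loose, rad: 0 at its tight stop, 3.6 fully up. Knob and foot rise 2 mm per rad; a tight foot reaches 4 mm into the lid's dish, so the arm is free only above about 2.2. Takes about 0.12 N m. One shaker has a right-hand thread, the other a left-hand one, unmarked: turned the wrong way the knob soon comes up hard against its stop
- shaker_b_windup (a joint): elastic twist of that knob's spindle, rad, near 0 when not forced, 3 N m per rad. Beyond 0.4 either way (1.2 N m on the knob) the screw counts as forced
- amber_bottle: bystander, loose: amber glass bottle with screw cap, 43 mm across, 84 mm tall; origin at the centre of its underside, z up
- white_bottle: bystander, loose: white plastic bottle, 41 mm across, 83 mm tall; origin at the centre of its underside, z up
- beaker: bystander, loose: small glass beaker, 45 mm across, 52 mm tall; origin at the centre of its underside, z up
- flask: bystander, loose: small stoppered flask, 29 mm across, 98 mm tall; origin at the centre of its underside, z up
- timer: bystander, loose: bench timer, 46 (its x) x 68 (its y) x 52 mm tall; origin at the centre of its underside, z up
Things that resemble listed ones, but are neither listed nor needed, are in the scene too. What is shaped like the part that bears top_sieve_centre but pink or turquoise is not meant.

How it is judged (in metres and radians):
On the way, in this order (a step that is already met when the one before it is completed fails the run):
1. the arm of the shaker under the stack is swung clear of the stack (over 0.9 rad) (((horizontal distance between shaker_a_seat and receiver_rim below 0.02 m and value of joint shaker_a_arm above 0.9 rad) or (horizontal distance between shaker_b_seat and receiver_rim below 0.02 m and value of joint shaker_b_arm above 0.9 rad))), for 0.1 s.
2. the lower sieve stands released on the weighing pan (horizontal distance between lower_sieve_centre and balance_pan below 0.03 m and z of lower_sieve_centre in the frame of balance_pan between 0.021 and 0.029 m and angle between lower_sieve_centre's own z axis and vertical below 0.08 rad and contact force between the fingers and lower_sieve below 0.1 N and linear speed of lower_sieve below 0.02 m/s), for 0.2 s.
At the end, for the whole second after the job is handed in: Lower sieve released, upright (0.08 rad) on the weighing pan, axis within 30 mm of its centre; top sieve seated in the receiver (axes within 5 mm, down within 2.5 mm, level within 0.05 rad), receiver still on the shaker's seat; that shaker's arm over 0.9 rad clear; all at rest (all of step 2 and horizontal distance between top_sieve_centre and receiver_rim below 0.005 m and z of top_sieve_centre in the frame of receiver_rim between 0.017 and 0.0225 m and angle between each of top_sieve_centre, receiver_rim's own z axis and vertical below 0.05 rad and linear speed of top_sieve below 0.02 m/s and ((horizontal distance between shaker_a_seat and receiver_rim below 0.02 m and height (world z) of receiver_rim below 0.07 m) or (horizontal distance between shaker_b_seat and receiver_rim below 0.02 m and height (world z) of receiver_rim below 0.07 m)) and ((horizontal distance between shaker_a_seat and receiver_rim below 0.02 m and value of joint shaker_a_arm above 0.9 rad) or (horizontal distance between shaker_b_seat and receiver_rim below 0.02 m and value of joint shaker_b_arm above 0.9 rad))); the robot touches nothing.
It fails at once if a clamp screw is forced against its stop (more than 1.2 N m) (value of joint any of shaker_a_windup, shaker_b_windup above 0.4 rad or value of joint any of shaker_a_windup, shaker_b_windup below -0.4 rad).
It fails at once if a sieve or the receiver is tipped by more than 20 degrees (angle between any of lower_sieve_centre, top_sieve_centre, receiver_rim's own z axis and vertical above 0.35 rad).
It fails at once if the weighing pan is pressed down more than 5 mm (about 16 N) (value of joint balance_plate above 0.005 m).
It fails at once if a bystander or the spare receiver is shoved more than 30 mm, or a bystander tipped (distance of any of amber_bottle, white_bottle, beaker, flask, timer, spare_rim from where it was at the start of the episode above 0.03 m or angle between any of amber_bottle, white_bottle, beaker, flask, timer's own z axis and vertical above 0.3 rad).
It also fails if it takes over 72 s, if anything falls off the work surface, if the arm or the gripper's body presses on something with over 40 N, if the wrist force passes 120 N, or if a joint passes its speed limit or range.

## Robot

A 7-joint arm with a two-finger parallel gripper is mounted at the origin on a cart in front of the work surface, level with it; the furniture and walls round the work are solid. World frame = base frame: x ahead of the robot, y to its left, z up, the work surface at z = 0. Lengths are in m, angles in degrees, forces in N, time in s.
With the tool pointing down it reaches from about 0.425 to 0.875 m from the base axis. Payload 4.7 kg.
Tool frame: the origin (TCP) lies at the very end of the fingers, on their centre line; the grasp point (between the pads) lies env.hold_point_z behind it (env.hold_point_z is the distance from the TCP to the grasp point, in m); z points along the fingers, y is the line along which they close (so a half turn about z gives the same grasp; the last joint's range is limited). The gripper opens to 87 mm and grips with 3 to 60 N. Pads are 19 mm wide; open, the fingers measure 117 mm over their backs; the gripper's body (75 mm by 190 mm) begins 51 mm behind the grasp point.
Start: joints at [76.209, 18.392, -4.016, 83.108, 1.295, 78.541, -3.26], TCP at [0.164, -0.629, 0.223] pointing down, gripper open.
Joint ranges: [-163.93, 163.93], [-17.29, 119.83], [-79.2, 71.16], [3.27, 140.29], [-89.18, 269.18], [5.43, 117.66], [-154.24, 154.24]. Speed limits (degrees/s): [147.25, 147.25, 180, 180, 180, 180, 180].

## Interface

Orientations are given as [roll, pitch, yaw] about the fixed x, y, z axes, in that order (R = Rz(yaw) Ry(pitch) Rx(roll)).
In Python, from cell import env gives the robot as it stands.
- The arm moves only by the shell command python3 -m jog 'ROWS' [FORCE]. ROWS is JSON, a list of rows, each an object with "dp": the shift along the tool's x, y, z in cm, a list of three; "twist": the turn about the tool's z in degrees; "fingers": the opening, from 0 (shut) to 1 (fully open). A call has 1 to 8 rows; each row is the pose to reach, as a shift and turn from the pose commanded when the call began, along the tool's axes at that moment; what a row does not reach only later rows make up. A row lasts 1/8 s, in which the tool goes at most 62.5 mm and 10.7 degrees, less where a joint would pass 70% of its speed; a pose out of reach is approached as far as the arm can. A call with a gripper value outside its range is refused whole. The fingers move at their own pace and stop on an object; FORCE is the grip in N (left out, the last holds). Time passes only in rows, so rows that repeat a pose let the fingers close. It gives the time, the measured TCP pose, the force, the opening and the grip force at its end, in the units of the state.
- env.get_obs(): the state, without advancing time (a new reading comes with each control period).
- env.read_camera(name): name is "side" or "top"; returns a dict with "pixels" (480x640x3 uint8, blue, green, red), "depth" (480x640 float32, m along the optical axis (not along the pixel's ray), 0 where there is no reading), "fx", "fy", "cx", "cy" (pixels), "rvec" (rotation vector, rad) and "tvec" (3), from world to camera coordinates, as OpenCV has them. Camera axes: x right, y down, z forward; pixel columns grow to the right and rows downward; lengths in m; the calibration is good to about 2 mm. A picture is of the moment at which its call begins.
- env.sign_off(): hands the job in; it is judged then, once.
The state is a dict: "time_s": time; "qpos": joint angles; "joint_velocities": joint speeds; "effort": joint torques, N m; "tool_pos": TCP position; "tool_rot": TCP orientation; "force": force on the tool from outside, world axes, zero at the start; "wrist_torque": the same for the moment, N m; "grip_width": finger opening in m; "grasp_force": force on a finger pad.
Only numpy, scipy, OpenCV 4.12 (cv2) and the standard library are available. Lean on these libraries where they do the work, as an engineer would, in place of code of your own. Each camera call takes 0.05 s, during which the arm holds its last target. There are 200 camera calls.

## Working session

There is one attempt and no reset: what is moved stays moved. The work goes in short steps, Python scripts to look and compute and a shell command to move; the robot and the scene stay as the last step left them, time stands still between calls to the robot, and variables do not carry over. Pictures are saved under pics/ and viewed, at most 10 in all, crops included, and the job is handed in when it is done.

```bash
mkdir -p pics; ls; cat > h.py <<'E'
import numpy as np, cv2
from cell import env
def cam(name, save=None):
    c=env.read_camera(name)
    if save: cv2.imwrite('pics/'+save,c['pixels'])
    R=cv2.Rodrigues(np.array(c['rvec'],float))[0]; t=np.array(c['tvec'],float).ravel()
    v,u=np.mgrid[0:480,0:640]; d=c['depth']
    P=np.stack([(u-c['cx'])/c['fx']*d,(v-c['cy'])/c['fy']*d,d],-1)
    W=(P-t)@R   # R^T (P-t)
    W[d==0]=np.nan
    return c,W,R,t
E
python3 - <<'E'
from h import *
for n in('top','side'):
    c,W,R,t=cam(n,n+'0.png'); np.savez('/tmp/'+n+'0.npz',px=c['pixels'],W=W)
    print(n,c['fx'],-R.T@t,R[2])
o=env.get_obs(); print(o, env.hold_point_z)
E
```

```text
pics
top 505.8402258987797 [0.3642856  0.03501915 1.2721724 ] [ 0.13169243 -0.00622869 -0.99127106]
side 573.3544378852954 [ 0.28214208 -1.3668079   0.65269798] [ 0.15980301  0.92345468 -0.34884733]
{'time_s': 0.1, 'qpos': array([76.20658593, 18.43475844, -4.01590021, 83.16886529,  1.2946433 ,
       78.53994737, -3.26031454]), 'joint_velocities': array([ 0.06762503, -0.08075053,  0.00910555, -0.11011495, -0.12496083,
        0.02588465,  0.09569485]), 'effort': array([-3.94604422e-04, -4.92572379e+01, -4.05972172e-01, -3.13401103e+01,
       -6.41284254e-02,  3.95693968e-02,  6.34469757e-05]), 'tool_pos': array([ 0.16369194, -0.62853658,  0.22156318]), 'tool_rot': array([-1.79901643e+02,  4.99547412e-03,  1.46029982e+01]), 'force': array([-0.2587206 ,  0.33981022, -0.55608361]), 'wrist_torque': array([0.00860048, 0.00819521, 0.01095564]), 'grasp_force': 0.0, 'grip_width': 0.08694273955960459} 0.0187
```

View pics/top0.png

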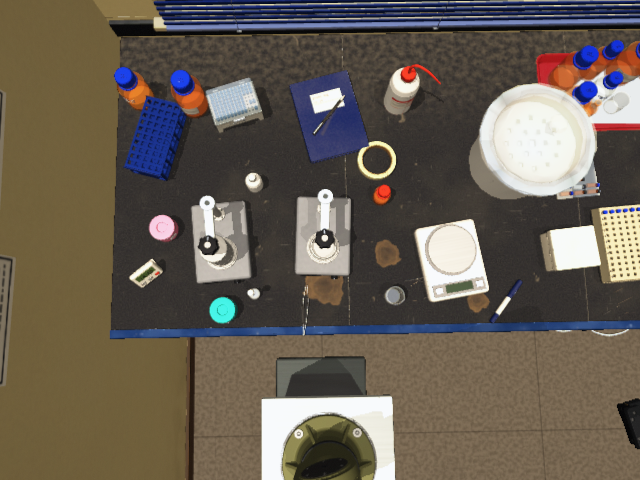

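View pics/side0.png

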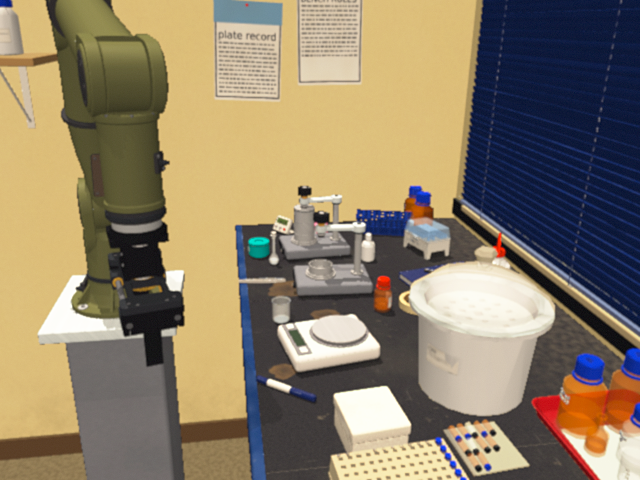

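Top view: the stack with a clamp knob at (207,245) is on the left shaker, column top at (207,203). The right shaker at (324,240) has only the low spare receiver. The balance pan is at (451,250). The lookalikes are turquoise at (222,310) and pink at (164,228). The steel piece under the left knob fits, since it is three pieces tall in the side view at (304,225). I'll confirm with a crop and measure.

```bash
python3 - <<'E'
from h import *
a=np.load('/tmp/top0.npz'); px=a['px'];W=a['W']
c=cv2.resize(px[160:340,120:300],(600,600),interpolation=cv2.INTER_CUBIC); cv2.imwrite('pics/crop1.png',c)
def box(n,r0,r1,c0,c1,z0,z1):
    w=W[r0:r1,c0:c1].reshape(-1,3); w=w[(w[:,2]>z0)&(w[:,2]<z1)]
    if len(w)<3: print(n,'few');return
    h=cv2.minEnclosingCircle(w[:,:2].astype(np.float32))
    print(n,len(w),'mean',w.mean(0).round(4),'medz',np.median(w[:,2]).round(4),'circ',np.round(h[0],4),round(h[1],4), 'min',w.min(0).round(3),'max',w.max(0).round(3))
box('knobL',225,265,190,235,.197,.215)
box('knobL-arm',190,240,190,225,.160,.179)
box('colL',190,215,195,220,.160,.19)
box('lid',225,285,190,245,.12,.150)
box('knobR',220,260,305,345,.197,.215)
box('colR',185,210,310,340,.16,.19)
box('spare',225,280,300,350,.055,.075)
box('pan',220,285,415,485,.046,.056)
box('amber',180,210,370,395,.03,.1)
box('white',170,195,240,268,.03,.1)
box('beaker',280,310,380,410,.03,.1)
box('flask',280,305,240,265,.03,.12)
box('timer',255,295,125,165,.03,.1)
box('pink',210,245,145,185,.03,.1)
box('turq',292,328,205,240,.03,.1)
box('baseL',195,290,180,260,.030,.038)
m=(W[...,2]>.03)&(W[...,2]<.038); m[:, :180]=0;m[:,260:]=0;m[:190]=0;m[292:]=0
print('baseL rect',cv2.minAreaRect(W[m][:,:2].astype(np.float32)))
m=(W[...,2]>.03)&(W[...,2]<.038); m[:, :290]=0;m[:,360:]=0;m[:185]=0;m[285:]=0
print('baseR rect',cv2.minAreaRect(W[m][:,:2].astype(np.float32)))
E
```

```text
knobL 291 mean [0.5038 0.2501 0.2059] medz 0.2061 circ [0.5043 0.2512] 0.0217 min [0.484 0.23  0.197] max [0.524 0.272 0.214]
knobL-arm 434 mean [0.5757 0.2562 0.1722] medz 0.1722 circ [0.5706 0.2547] 0.0472 min [0.525 0.243 0.162] max [0.617 0.276 0.179]
colL 236 mean [0.5971 0.258  0.1734] medz 0.1739 circ [0.5964 0.2583] 0.0217 min [0.576 0.243 0.162] max [0.617 0.276 0.182]
lid 338 mean [0.4965 0.2403 0.1436] medz 0.1453 circ [0.5043 0.2514] 0.0323 min [0.473 0.22  0.12 ] max [0.536 0.281 0.15 ]
knobR 288 mean [0.5141 0.0026 0.2063] medz 0.2063 circ [0.5142 0.0025] 0.0217 min [ 0.494 -0.018  0.197] max [0.535 0.023 0.212]
colR 240 mean [ 0.6062 -0.0018  0.1737] medz 0.1736 circ [ 0.6051 -0.0018] 0.0236 min [ 0.582 -0.018  0.165] max [0.628 0.014 0.181]
spare 66 mean [0.5042 0.0061 0.0655] medz 0.0659 circ [0.5146 0.0022] 0.0311 min [ 0.484 -0.027  0.057] max [0.538 0.031 0.071]
pan 1678 mean [ 0.5027 -0.311   0.0505] medz 0.0504 circ [ 0.4856 -0.3287] 0.0835 min [ 0.417 -0.382  0.046] max [ 0.563 -0.25   0.056]
amber 267 mean [ 0.6392 -0.1444  0.0666] medz 0.0673 circ [ 0.6442 -0
[... 489 characters left out ...]
47] medz 0.0467 circ [0.462 0.439] 0.034 min [0.433 0.408 0.03 ] max [0.489 0.469 0.057]
pink 533 mean [0.5706 0.3951 0.044 ] medz 0.0445 circ [0.5714 0.396 ] 0.0325 min [0.541 0.365 0.03 ] max [0.601 0.427 0.053]
turq 546 mean [0.367  0.2463 0.0442] medz 0.0444 circ [0.3674 0.2469] 0.0319 min [0.337 0.217 0.036] max [0.397 0.277 0.054]
baseL 2146 mean [0.5314 0.2465 0.035 ] medz 0.0353 circ [0.5359 0.2537] 0.115 min [0.432 0.179 0.03 ] max [0.638 0.329 0.038]
baseL rect ((0.5186536908149719, 0.24744553864002228), (0.22984299063682556, 0.14581768214702606), 5.21363639831543)
baseR rect ((0.5416548848152161, 0.0009601414203643799), (0.13560886681079865, 0.20343495905399323), 87.5082015991211)
```

View pics/crop1.png

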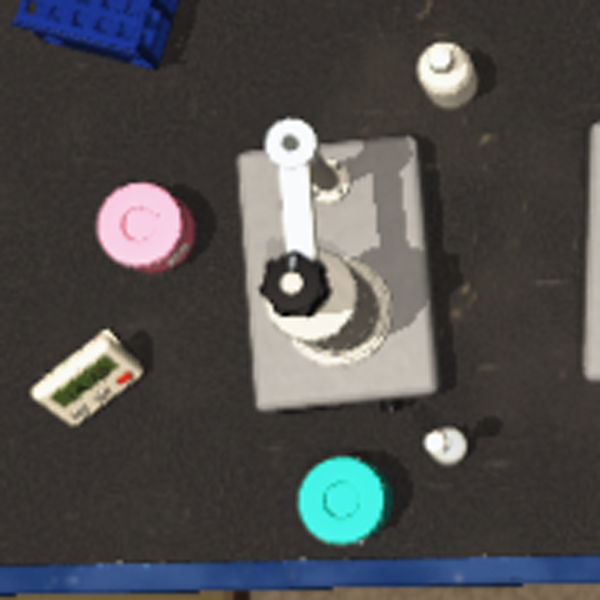

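The crop confirms it: the steel stack sits under the knob at (295,285), on the left shaker. Pink and turquoise stand loose on the bench. Next I'll fit the pan and column and work out the approach.

```bash
cat >> h.py <<'E'
from scipy.spatial.transform import Rotation as Ro
def plan(*tg):
    """targets (x,y,z,yaw|None): print dp (cm) & twist from the measured pose"""
    o=env.get_obs(); p=o['tool_pos']; R=Ro.from_euler('xyz',o['tool_rot'],degrees=True).as_matrix()
    print('t',round(o['time_s'],2),'tcp',p.round(4),'rot',o['tool_rot'].round(1),'q',o['qpos'].round(0),'F',o['force'].round(1),'Tz',round(o['wrist_torque'][2],3),'w',round(o['grip_width'],4),'gf',round(o['grasp_force'],1))
    for x,y,z,yaw in tg:
        d=R.T@(np.array([x,y,z])-p)*100
        tw=0 if yaw is None else -((yaw-o['tool_rot'][2]+180)%360-180)
        print((x,y,z,yaw),'dp',d.round(2),'twist',round(tw,1))
def fit(W,x0,y0,r,z0,z1,n=20):
    c=np.array([x0,y0])
    for _ in range(n):
        m=(W[...,2]>z0)&(W[...,2]<z1)&(np.hypot(W[...,0]-c[0],W[...,1]-c[1])<r)
        c=W[m][:,:2].mean(0)
    return c.round(4),np.median(W[m][:,2]).round(4),m.sum()
E
python3 - <<'E'
from h import *
W=np.load('/tmp/top0.npz')['W']
print('pan',fit(W,.503,-.311,.06,.047,.055))
print('col hub',fit(W,.600,.258,.017,.174,.185),fit(W,.602,.258,.02,.165,.185,1))
print('knob',fit(W,.504,.2512,.024,.2,.215))
print('max z near pot', [ (W[...,2][(abs(W[...,0]-.45)<.15)&(abs(W[...,1]-y)<.06)]).max() for y in (-.6,-.5,-.4,-.3,-.2)])
plan((.35,-.55,.3,30),(.45,-.45,.3,45),(.55,-.25,.3,65),(.58,0,.3,90),(.504,.251,.3,116))
E
```

```text
pan (array([ 0.5036, -0.3107]), np.float64(0.0505), np.int64(1539))
col hub (array([0.6019, 0.2591]), np.float64(0.176), np.int64(108)) (array([0.6   , 0.2585]), np.float64(0.1744), np.int64(198))
knob (array([0.5041, 0.2505]), np.float64(0.2062), np.int64(283))
max z near pot [np.float64(0.07197438321802747), np.float64(0.07121782432790982), np.float64(0.059154367234474446), np.float64(0.059154367234474446), np.float64(0.05733494299060758)]
t 0.1 tcp [ 0.1637 -0.6285  0.2216] rot [-179.9    0.    14.6] q [76. 18. -4. 83.  1. 79. -3.] F [-0.3  0.3 -0.6] Tz 0.011 w 0.0869 gf 0.0
(0.35, -0.55, 0.3, 30) dp [20.01 -2.92 -7.84] twist -15.4
(0.45, -0.45, 0.3, 45) dp [ 32.21 -10.07  -7.83] twist -30.4
(0.55, -0.25, 0.3, 65) dp [ 46.93 -26.9   -7.8 ] twist -50.4
(0.58, 0, 0.3, 90) dp [ 56.13 -50.34  -7.76] twist -75.4
(0.504, 0.251, 0.3, 116) dp [ 55.11 -76.55  -7.72] twist -101.4
```

```bash
python3 -m jog '[{"dp":[5,-0.7,-3],"twist":-4},{"dp":[10,-1.4,-6],"twist":-8},{"dp":[15,-2.2,-7.8],"twist":-12},{"dp":[20,-3,-7.8],"twist":-16},{"dp":[25,-5.5,-7.8],"twist":-22},{"dp":[30,-8.5,-7.8],"twist":-28},{"dp":[34,-12.5,-7.8],"twist":-34},{"dp":[37,-17.5,-7.8],"twist":-40}]'
python3 - <<'E'
from h import *
plan((.55,-.25,.3,65),(.58,0,.3,90),(.504,.2505,.3,116))
E
```

```text
t 0.1 tcp [ 0.1637 -0.6285  0.2216] rot [-179.9    0.    14.6] q [76. 18. -4. 83.  1. 79. -3.] F [-0.3  0.3 -0.6] Tz 0.011 w 0.0869 gf 0.0
(0.55, -0.25, 0.3, 65) dp [ 46.93 -26.9   -7.8 ] twist -50.4
(0.58, 0, 0.3, 90) dp [ 56.13 -50.34  -7.76] twist -75.4
(0.504, 0.2505, 0.3, 116) dp [ 55.09 -76.5   -7.72] twist -101.4validation failed for argument at $[0]...
```

```bash
python3 -m jog '[{"dp":[5,-0.7,-3],"twist":-4,"fingers":1},{"dp":[10,-1.4,-6],"twist":-8,"fingers":1},{"dp":[15,-2.2,-7.8],"twist":-12,"fingers":1},{"dp":[20,-3,-7.8],"twist":-16,"fingers":1},{"dp":[25,-5.5,-7.8],"twist":-22,"fingers":1},{"dp":[30,-8.5,-7.8],"twist":-28,"fingers":1},{"dp":[34,-12.5,-7.8],"twist":-34,"fingers":1},{"dp":[37,-17.5,-7.8],"twist":-40,"fingers":1}]'
python3 - <<'E'
from h import *
plan((.55,-.25,.3,65),(.58,0,.3,90),(.504,.2505,.3,116))
E
```

```text
time_s: 1.1
tool_pos: [0.4789, -0.3644, 0.2995]
tool_rot: [-179.9, -0.0, 54.8]
force: [0.7, 0.4, -0.8]
grip_width: 0.0875
grasp_force: 0.0
t 1.1 tcp [ 0.4789 -0.3644  0.2995] rot [-179.9   -0.    54.8] q [ 53.  12. -21.  83.   4.  86.  -4.] F [ 0.7  0.4 -0.8] Tz -0.023 w 0.0875 gf 0.0
(0.55, -0.25, 0.3, 65) dp [13.45 -0.77 -0.04] twist -10.2
(0.58, 0, 0.3, 90) dp [ 3.561e+01 -1.272e+01 -1.000e-02] twist -35.2
(0.504, 0.2505, 0.3, 116) dp [ 5.172e+01 -3.335e+01  2.000e-02] twist -61.2
```

```bash
python3 -m jog '[{"dp":[5.5,-0.4,0],"twist":-5,"fingers":1},{"dp":[11,-1,0],"twist":-10,"fingers":1},{"dp":[17,-3,0],"twist":-16,"fingers":1},{"dp":[22.5,-5.8,0],"twist":-22,"fingers":1},{"dp":[28,-8.6,0],"twist":-28,"fingers":1},{"dp":[33,-11.4,0],"twist":-34,"fingers":1},{"dp":[37.5,-15.3,0],"twist":-40,"fingers":1},{"dp":[41.5,-20,0],"twist":-46,"fingers":1}]'
python3 - <<'E'
from h import *
plan((.504,.2505,.25,116),(.504,.2505,.176,116))
E
```

```text
time_s: 2.1
tool_pos: [0.5548, 0.0895, 0.2999]
tool_rot: [-180.0, -0.0, 100.8]
force: [1.0, 0.7, -0.1]
grip_width: 0.087
grasp_force: 0.0
t 2.1 tcp [0.5548 0.0895 0.2999] rot [-180.    -0.   100.8] q [ 26.  10. -43.  88.   6.  85.  -6.] F [ 1.   0.7 -0.1] Tz -0.055 w 0.087 gf 0.0
(0.504, 0.2505, 0.25, 116) dp [16.76 -1.97  5.  ] twist -15.2
(0.504, 0.2505, 0.176, 116) dp [16.76 -1.97 12.4 ] twist -15.2
```

```bash
python3 -m jog '[{"dp":[5.5,-0.6,0],"twist":-5,"fingers":1},{"dp":[11,-1.3,1],"twist":-10,"fingers":1},{"dp":[16.76,-1.97,4],"twist":-15,"fingers":1},{"dp":[16.76,-1.97,6],"twist":-15,"fingers":1},{"dp":[16.76,-1.97,9],"twist":-15,"fingers":1},{"dp":[16.76,-1.97,12.1],"twist":-15,"fingers":1},{"dp":[16.76,-1.97,12.1],"twist":-15,"fingers":0.6},{"dp":[16.76,-1.97,12.1],"twist":-15,"fingers":0.6}]'
python3 - <<'E'
from h import *
plan((.504,.2505,.179,116))
c,W,R,t=cam('side','side1.png'); cv2.imwrite('pics/side1c.png',cv2.resize(c['pixels'][120:300,220:420],(666,600)))
E
```

```text
time_s: 3.1
tool_pos: [0.5054, 0.2492, 0.1805]
tool_rot: [179.9, -0.0, 115.6]
force: [0.5, -0.1, 0.3]
grip_width: 0.0743
grasp_force: 0.0
t 3.1 tcp [0.5054 0.2492 0.1805] rot [179.9  -0.  115.6] q [ 14.  15. -50.  98.  12.  73. -12.] F [ 0.5 -0.1  0.3] Tz 0.009 w 0.0743 gf 0.0
(0.504, 0.2505, 0.179, 116) dp [ 0.18 -0.07  0.15] twist -0.4
```

View pics/side1c.png

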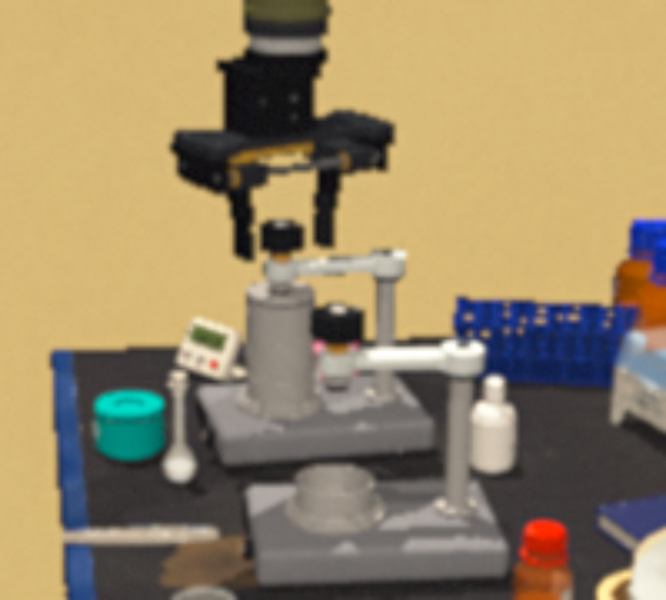

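The fingers straddle the knob at crop (280,235), with the tips clear of the arm. Now I'll grip it gently and feel the thread.

```bash
python3 -m jog '[{"dp":[0.18,-0.07,0.1],"twist":0,"fingers":0.4},{"dp":[0.18,-0.07,0.1],"twist":0,"fingers":0.4},{"dp":[0.18,-0.07,0.1],"twist":0,"fingers":0.4},{"dp":[0.18,-0.07,0.1],"twist":0,"fingers":0.4}]' 20
python3 -c "from h import *; plan()"
python3 -m jog '[{"dp":[0,0,0],"twist":-2,"fingers":0.4},{"dp":[0,0,0],"twist":-4,"fingers":0.4},{"dp":[0,0,0],"twist":-6,"fingers":0.4},{"dp":[0,0,0],"twist":-6,"fingers":0.4}]' 20
python3 -c "from h import *; plan()"
```

```text
time_s: 3.65
tool_pos: [0.5043, 0.2505, 0.1789]
tool_rot: [179.9, -0.0, 115.6]
force: [2.7, 0.7, -0.1]
grip_width: 0.038
grasp_force: 20.0
t 3.65 tcp [0.5043 0.2505 0.1789] rot [179.9  -0.  115.6] q [ 14.  15. -50.  98.  12.  73. -13.] F [ 2.7  0.7 -0.1] Tz -0.048 w 0.038 gf 20.0
time_s: 4.15
tool_pos: [0.5044, 0.2505, 0.1788]
tool_rot: [179.9, -0.0, 121.7]
force: [4.4, 2.7, -0.5]
grip_width: 0.0387
grasp_force: 20.0
t 4.15 tcp [0.5044 0.2505 0.1788] rot [179.9  -0.  121.7] q [ 15.  15. -51.  98.  12.  73.  -7.] F [ 4.4  2.7 -0.5] Tz -0.122 w 0.0387 gf 20.0
```

```bash
python3 -m jog '[{"dp":[0,0,0],"twist":-2,"fingers":0.4},{"dp":[0,0,0],"twist":-4,"fingers":0.4},{"dp":[0,0,0],"twist":-6,"fingers":0.4},{"dp":[0,0,0],"twist":-6,"fingers":0.4}]' 20
python3 -c "from h import *; plan()"
```

```text
time_s: 4.65
tool_pos: [0.5046, 0.2507, 0.1788]
tool_rot: [179.8, -0.0, 127.6]
force: [6.0, 2.7, -1.2]
grip_width: 0.0384
grasp_force: 20.0
t 4.65 tcp [0.5046 0.2507 0.1788] rot [179.8  -0.  127.6] q [ 16.  15. -52.  98.  13.  73.  -1.] F [ 6.   2.7 -1.2] Tz -0.204 w 0.0384 gf 20.0
```

```bash
python3 -m jog '[{"dp":[0,0,0],"twist":4,"fingers":0.4},{"dp":[0,0,0],"twist":8,"fingers":0.4},{"dp":[0,0,0],"twist":12,"fingers":0.4},{"dp":[0,0,0],"twist":12,"fingers":0.4}]' 20
python3 -c "from h import *; plan()"
python3 -m jog '[{"dp":[0,0,0],"twist":2,"fingers":0.4},{"dp":[0,0,0],"twist":4,"fingers":0.4},{"dp":[0,0,0],"twist":6,"fingers":0.4},{"dp":[0,0,0],"twist":6,"fingers":0.4}]' 20
python3 -c "from h import *; plan()"
```

```text
time_s: 5.15
tool_pos: [0.5042, 0.2504, 0.1788]
tool_rot: [179.9, 0.0, 115.7]
force: [5.0, 1.9, -0.1]
grip_width: 0.0383
grasp_force: 20.0
t 5.15 tcp [0.5042 0.2504 0.1788] rot [179.9   0.  115.7] q [ 14.  15. -50.  98.  12.  73. -13.] F [ 5.   1.9 -0.1] Tz 0.12 w 0.0383 gf 20.0
time_s: 5.65
tool_pos: [0.504, 0.2503, 0.1789]
tool_rot: [179.9, 0.0, 109.6]
force: [4.4, 1.7, 1.9]
grip_width: 0.0384
grasp_force: 20.0
t 5.65 tcp [0.504  0.2503 0.1789] rot [179.9   0.  109.6] q [ 13.  15. -49.  98.  12.  73. -18.] F [4.4 1.7 1.9] Tz 0.14 w 0.0384 gf 20.0
```

```bash
python3 -m jog '[{"dp":[0,0,0],"twist":3,"fingers":0.4},{"dp":[0,0,0],"twist":6,"fingers":0.4},{"dp":[0,0,0],"twist":10,"fingers":0.4},{"dp":[0,0,0],"twist":10,"fingers":0.4}]' 20
python3 -c "from h import *; plan()"
```

```text
time_s: 6.15
tool_pos: [0.5037, 0.2503, 0.1792]
tool_rot: [180.0, 0.0, 99.6]
force: [3.3, 1.8, 5.1]
grip_width: 0.0383
grasp_force: 20.0
t 6.15 tcp [0.5037 0.2503 0.1792] rot [180.    0.   99.6] q [ 12.  14. -47.  98.  11.  73. -28.] F [3.3 1.8 5.1] Tz 0.076 w 0.0383 gf 20.0
```

Clockwise from above loosens it, so the thread is left-handed: the knob rises and the torque stays flat. I'll release, wind back and regrasp for one long turn.

```bash
python3 -m jog '[{"dp":[0,0,-0.05],"twist":0,"fingers":0.6},{"dp":[0,0,-0.05],"twist":0,"fingers":0.7},{"dp":[0,0,-0.05],"twist":-10,"fingers":0.7},{"dp":[0,0,-0.05],"twist":-20,"fingers":0.7},{"dp":[0,0,-0.05],"twist":-30,"fingers":0.7},{"dp":[0,0,-0.05],"twist":-40,"fingers":0.7},{"dp":[0,0,-0.05],"twist":-50,"fingers":0.7},{"dp":[0,0,-0.05],"twist":-60,"fingers":0.7}]' 20
python3 -m jog '[{"dp":[0,0,0],"twist":-10,"fingers":0.7},{"dp":[0,0,0],"twist":-20,"fingers":0.7},{"dp":[0,0,0],"twist":-30,"fingers":0.7},{"dp":[0,0,0],"twist":-30,"fingers":0.4},{"dp":[0,0,0],"twist":-30,"fingers":0.4},{"dp":[0,0,0],"twist":-30,"fingers":0.4},{"dp":[0,0,0],"twist":-30,"fingers":0.4}]' 25
python3 -c "from h import *; plan()"
python3 -m jog '[{"dp":[0,0,-0.03],"twist":-20,"fingers":0.4},{"dp":[0,0,-0.03],"twist":-20,"fingers":0.4}]' 25 >/dev/null; python3 -c "from h import *; plan()" | head -0

```

```text
time_s: 7.15
tool_pos: [0.5023, 0.2494, 0.178]
tool_rot: [-179.8, -0.1, 160.0]
force: [-0.4, 0.5, 0.6]
grip_width: 0.0609
grasp_force: 0.0
time_s: 8.02
tool_pos: [0.5027, 0.2521, 0.1789]
tool_rot: [179.9, 0.0, -170.4]
force: [0.5, 5.2, -2.7]
grip_width: 0.0378
grasp_force: 25.0
t 8.03 tcp [0.5027 0.2521 0.1789] rot [ 179.9    0.  -170.4] q [ 23.  19. -62.  98.  17.  74.  57.] F [ 0.5  5.2 -2.7] Tz -0.011 w 0.0378 gf 25.0Exception ignored on flushing sys.stdout:
BrokenPipeError: [Errno 32] Broken pipe
```

That last row turned 20° the wrong way. Net, it's about 4° past the starting angle, which is within what I'd already felt. I'll check and then turn it loose.

```bash
python3 -c "from h import *; plan()"
python3 -m jog '[{"dp":[0,0,0],"twist":10,"fingers":0.4},{"dp":[0,0,0],"twist":20,"fingers":0.4},{"dp":[0,0,-0.03],"twist":30,"fingers":0.4},{"dp":[0,0,-0.07],"twist":40,"fingers":0.4},{"dp":[0,0,-0.1],"twist":50,"fingers":0.4},{"dp":[0,0,-0.14],"twist":60,"fingers":0.4},{"dp":[0,0,-0.17],"twist":70,"fingers":0.4},{"dp":[0,0,-0.21],"twist":80,"fingers":0.4}]' 25
python3 -c "from h import *; plan()"
```

```text
t 8.28 tcp [0.5028 0.2518 0.1786] rot [ 179.9    0.  -150.1] q [ 26.  21. -66.  98.  19.  74.  76.] F [ 1.9  6.4 -8.9] Tz -0.168 w 0.0383 gf 25.0
time_s: 9.28
tool_pos: [0.5029, 0.2527, 0.181]
tool_rot: [179.9, -0.2, 129.4]
force: [1.5, 6.7, -6.3]
grip_width: 0.0386
grasp_force: 25.0
t 9.28 tcp [0.5029 0.2527 0.181 ] rot [179.9  -0.2 129.4] q [ 15.  15. -51.  98.  12.  73.   1.] F [ 1.5  6.7 -6.3] Tz 0.138 w 0.0386 gf 25.0
```

```bash

python3 -m jog '[{"dp":[0,0,0.03],"twist":10,"fingers":0.4},{"dp":[0,0,0],"twist":20,"fingers":0.4},{"dp":[0,0,-0.04],"twist":30,"fingers":0.4},{"dp":[0,0,-0.08],"twist":40,"fingers":0.4},{"dp":[0,0,-0.11],"twist":50,"fingers":0.4},{"dp":[0,0,-0.15],"twist":60,"fingers":0.4},{"dp":[0,0,-0.18],"twist":70,"fingers":0.4},{"dp":[0,0,-0.22],"twist":80,"fingers":0.4}]' 25
python3 -c "from h import *; plan()"
python3 -m jog '[{"dp":[0,0,-0.03],"twist":5,"fingers":0.4},{"dp":[0,0,-0.05],"twist":10,"fingers":0.4},{"dp":[0,0,-0.07],"twist":15,"fingers":0.4},{"dp":[0,0,-0.07],"twist":15,"fingers":0.4}]' 25
python3 -c "from h import *; plan()"
```

```text
time_s: 10.28
tool_pos: [0.5038, 0.2528, 0.1838]
tool_rot: [-179.9, -0.2, 49.3]
force: [2.6, 6.5, -4.0]
grip_width: 0.0383
grasp_force: 25.0
t 10.28 tcp [0.5038 0.2528 0.1838] rot [-179.9   -0.2   49.3] q [  6.  13. -40.  98.   8.  73. -77.] F [ 2.6  6.5 -4. ] Tz 0.098 w 0.0383 gf 25.0
time_s: 10.78
tool_pos: [0.5039, 0.2527, 0.1843]
tool_rot: [-179.9, -0.2, 34.6]
force: [4.1, 6.4, -5.5]
grip_width: 0.0383
grasp_force: 25.0
t 10.78 tcp [0.5039 0.2527 0.1843] rot [-179.9   -0.2   34.6] q [  5.  12. -39.  98.   8.  73. -91.] F [ 4.1  6.4 -5.5] Tz 0.071 w 0.0383 gf 25.0
```

Knob net turn is about 3 rad loose. I'll regrasp with wrist travel in reserve for the swing, then compute the arc.

```bash

python3 -m jog '[{"dp":[0,0,0.03],"twist":0,"fingers":0.6},{"dp":[0,0,0.03],"twist":-5,"fingers":0.65},{"dp":[0,0,0],"twist":-15,"fingers":0.65},{"dp":[0,0,0],"twist":-25,"fingers":0.65},{"dp":[0,0,0],"twist":-35,"fingers":0.65},{"dp":[0,0,0],"twist":-45,"fingers":0.65},{"dp":[0,0,0],"twist":-55,"fingers":0.65},{"dp":[0,0,0],"twist":-65,"fingers":0.65}]' 15
python3 -m jog '[{"dp":[0,0,0],"twist":0,"fingers":0.4},{"dp":[0,0,0],"twist":0,"fingers":0.4},{"dp":[0,0,0],"twist":0,"fingers":0.4}]' 15
python3 - <<'E'
from h import *
o=env.get_obs(); p=o['tool_pos']; yaw=o['tool_rot'][2]; psi=np.radians(5)
C=p[:2]+.098*np.array([np.cos(psi),np.sin(psi)]); print(C)
L=[]
for k in range(1,10):
    th=.16*k; a=psi+np.pi-th; q=C+.098*np.array([np.cos(a),np.sin(a)]); L.append((q[0],q[1],p[2],yaw-np.degrees(th)))
plan(*L)
E
```

```text
time_s: 11.78
tool_pos: [0.5037, 0.249, 0.1843]
tool_rot: [-180.0, 0.1, 99.9]
force: [0.1, -0.3, -0.4]
grip_width: 0.0565
grasp_force: 0.0
time_s: 12.15
tool_pos: [0.5039, 0.2499, 0.1844]
tool_rot: [180.0, 0.0, 99.5]
force: [0.5, -0.3, -0.9]
grip_width: 0.0385
grasp_force: 15.0
[0.60151069 0.25841886]
t 12.15 tcp [0.5039 0.2499 0.1844] rot [180.    0.   99.5] q [ 12.  14. -47.  98.  10.  73. -28.] F [ 0.5 -0.3 -0.9] Tz -0.023 w 0.0385 gf 15.0
(np.float64(0.5037697909625317), np.float64(0.2655404604360156), np.float64(0.18439934744440453), np.float64(90.31912823324343)) dp [ 1.55  0.25 -0.  ] twist 9.2
(np.float64(0.5061528088614174), np.float64(0.28102140248146446), np.float64(0.18439934744440453), np.float64(81.15180351115026)) dp [ 3.03  0.74 -0.  ] twist 18.3
(np.float64(0.5109717850713499), np.float64(0.2959249527031084), np.float64(0.18439934744440453), np.float64(71.98447878905709)) dp [ 4.42  1.46 -0.  ] twist 27.5
(np.float64(0.5181036167572309), np.float64(0.309870393453591), np.float64(0.18439934744440453), np.float64(62.817154066963916)) dp [ 5.68  2.39 -0.  ] twist 36.7
(np.float64(0.5273661181887875), np.float64(0.3225014824070965), np.float64(0.18439934744440453), np.float64(53.64982934487074)) dp [ 6.78  3.51 -0.  ] twist 45.8
(np.float64(0.5385226747539836), np.float64(0.3334955529239041), np.float64(0.18439934744440453), np.float64(44.482504622777576)) dp [ 7.68  4.79 -0.  ] twist 55.0
(np.float64(0.551288287381797), np.float64(0.34257175670949475), np.float64(0.18439934744440453), np.float64(35.3151799006844)) dp [ 8.36  6.2  -0.  ] twist 64.2
(np.float64(0.5653368529669646), np.float64(0.3494982382059116), np.float64(0.18439934744440453), np.float64(26.14785517859123)) dp [8.81 7.7  0.  ] twist 73.3
(np.float64(0.5803094948150896), np.float64(0.35409805744243916), np.float64(0.18439934744440453), np.float64(16.98053045649806)) dp [9.02 9.26 0.  ] twist 82.5
```

```bash

python3 -m jog '[{"dp":[0.8,0.1,0],"twist":4.5,"fingers":0.4},{"dp":[1.55,0.25,0],"twist":9,"fingers":0.4},{"dp":[2.3,0.48,0],"twist":14,"fingers":0.4}]' 15
python3 -c "from h import *; plan()"
```

```text
time_s: 12.52
tool_pos: [0.5039, 0.2722, 0.1843]
tool_rot: [-179.9, 0.2, 85.3]
force: [-2.3, -3.4, 2.9]
grip_width: 0.0382
grasp_force: 15.0
t 12.53 tcp [0.5039 0.2722 0.1843] rot [-179.9    0.2   85.3] q [  8.  15. -45.  96.  11.  74. -44.] F [-2.3 -3.4  2.9] Tz 0.048 w 0.0382 gf 15.0
```

```bash

python3 - <<'E'
from h import *
psi=np.radians(5);C=np.array([.6015,.2584]);L=[]
for th in (.4,.56,.72,.88,1.04,1.2,1.32,1.4):
    a=psi+np.pi-th; q=C+.098*np.array([np.cos(a),np.sin(a)]); L.append((q[0].round(4),q[1].round(4),.1843,round(99.5-np.degrees(th),1)))
plan(*L)
E
```

```text
t 12.53 tcp [0.5039 0.2722 0.1843] rot [-179.9    0.2   85.3] q [  8.  15. -45.  96.  11.  74. -44.] F [-2.3 -3.4  2.9] Tz 0.048 w 0.0382 gf 15.0
(np.float64(0.5083), np.float64(0.2886), 0.1843, np.float64(76.6)) dp [ 1.67  0.3  -0.01] twist 8.7
(np.float64(0.5142), np.float64(0.303), 0.1843, np.float64(67.4)) dp [ 3.15  0.77 -0.01] twist 17.9
(np.float64(0.5225), np.float64(0.3164), 0.1843, np.float64(58.2)) dp [ 4.55  1.49 -0.02] twist 27.1
(np.float64(0.5327), np.float64(0.3282), 0.1843, np.float64(49.1)) dp [ 5.81  2.41 -0.03] twist 36.2
(np.float64(0.5447), np.float64(0.3383), 0.1843, np.float64(39.9)) dp [ 6.92  3.53 -0.03] twist 45.4
(np.float64(0.5582), np.float64(0.3463), 0.1843, np.float64(30.7)) dp [ 7.82  4.81 -0.04] twist 54.6
(np.float64(0.569), np.float64(0.3509), 0.1843, np.float64(23.9)) dp [ 8.37  5.84 -0.04] twist 61.4
(np.float64(0.5765), np.float64(0.3532), 0.1843, np.float64(19.3)) dp [ 8.66  6.57 -0.04] twist 66.0
```

```bash

python3 -m jog '[{"dp":[1.67,0.28,0],"twist":9,"fingers":0.4},{"dp":[3.15,0.77,0],"twist":18,"fingers":0.4},{"dp":[4.55,1.5,0],"twist":27,"fingers":0.4},{"dp":[5.8,2.4,0],"twist":36,"fingers":0.4},{"dp":[6.9,3.5,0],"twist":45,"fingers":0.4},{"dp":[7.8,4.8,0],"twist":54.5,"fingers":0.4},{"dp":[8.37,5.84,0],"twist":61,"fingers":0.4},{"dp":[8.66,6.55,0],"twist":66,"fingers":0.4}]' 15
python3 -m jog '[{"dp":[0,0,0],"twist":0,"fingers":0.7},{"dp":[0,0,0],"twist":0,"fingers":0.8},{"dp":[0,0,-4],"twist":0,"fingers":1},{"dp":[0,0,-8],"twist":-8,"fingers":1},{"dp":[-3,-3,-8],"twist":-18,"fingers":1},{"dp":[-7,-6,-8],"twist":-28,"fingers":1},{"dp":[-12,-8,-8],"twist":-38,"fingers":1}]' 15
python3 - <<'E'
from h import *
plan((.504,.2505,.2,184.5),(.504,.2505,.112,184.5))
c,W,R,t=cam('top','top2.png'); cv2.imwrite('pics/top2c.png',cv2.resize(c['pixels'][160:340,100:280],(600,600)))
np.save('/tmp/W2.npy',W)
print('lid',fit(W,.504,.2505,.034,.140,.15),'knob',fit(W,.575,.353,.024,.2,.22))
E
```

```text
time_s: 13.52
tool_pos: [0.5751, 0.3553, 0.1843]
tool_rot: [180.0, 0.2, 19.4]
force: [-4.5, -1.0, 2.2]
grip_width: 0.0384
grasp_force: 15.0
time_s: 14.4
tool_pos: [0.4348, 0.3909, 0.2642]
tool_rot: [-180.0, -0.0, 58.0]
force: [-0.1, 0.6, 1.4]
grip_width: 0.0864
grasp_force: 0.0
t 14.4 tcp [0.4348 0.3909 0.2642] rot [-180.   -0.   58.] q [ -7.  14. -44.  88.  10.  82. -84.] F [-0.1  0.6  1.4] Tz 0.026 w 0.0864 gf 0.0
(0.504, 0.2505, 0.2, 184.5) dp [-8.25 13.31  6.4 ] twist -126.5
(0.504, 0.2505, 0.112, 184.5) dp [-8.26 13.32 15.2 ] twist -126.5
lid (array([0.5039, 0.2504]), np.float64(0.1456), np.int64(574)) knob (array([0.5782, 0.3533]), np.float64(0.2119), np.int64(303))
```

View pics/top2c.png

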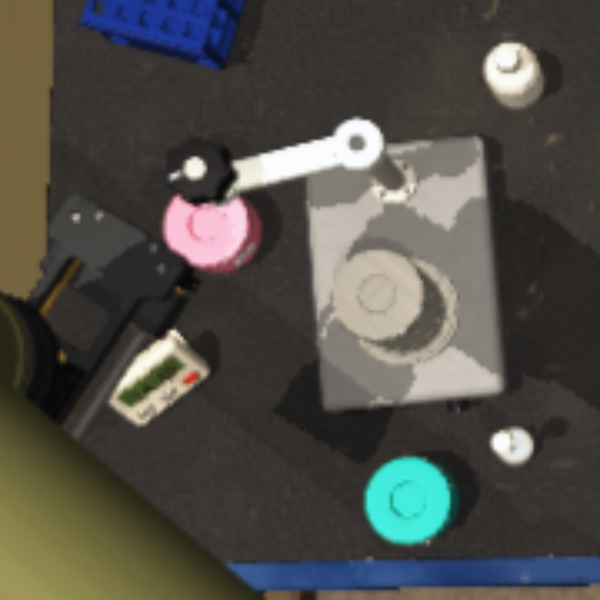

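The arm is swung clear, with the knob at crop (200,170). The lidded steel top sieve is exposed at crop (378,295), centred at (0.504, 0.2504). Now I'll grasp the top sieve.

```bash

python3 -m jog '[{"dp":[-3,4.5,0],"twist":10,"fingers":1},{"dp":[-6,9,0],"twist":20,"fingers":1},{"dp":[-8.25,13.3,1],"twist":30,"fingers":1},{"dp":[-8.25,13.3,4],"twist":38,"fingers":1},{"dp":[-8.25,13.3,7],"twist":38,"fingers":1},{"dp":[-8.25,13.3,9],"twist":38,"fingers":1},{"dp":[-8.25,13.3,10],"twist":38,"fingers":1},{"dp":[-8.25,13.3,10],"twist":38,"fingers":1}]' 15
python3 - <<'E'
from h import *
plan((.5039,.2504,.113,20))
E
```

```text
time_s: 15.45
tool_pos: [0.5044, 0.2489, 0.164]
tool_rot: [180.0, 0.0, 19.6]
force: [0.5, -0.9, -0.1]
grip_width: 0.0871
grasp_force: 0.0
t 15.45 tcp [0.5044 0.2489 0.164 ] rot [180.    0.   19.6] q [   2.   13.  -35.   99.    8.   70. -105.] F [ 0.5 -0.9 -0.1] Tz -0.015 w 0.0871 gf 0.0
(0.5039, 0.2504, 0.113, 20) dp [ 0.01 -0.16  5.1 ] twist -0.4
```

```bash

python3 -m jog '[{"dp":[0,-0.16,2],"twist":0,"fingers":1},{"dp":[0,-0.16,4],"twist":0,"fingers":1},{"dp":[0,-0.16,5.1],"twist":0,"fingers":0.8},{"dp":[0,-0.16,5.1],"twist":0,"fingers":0.74},{"dp":[0,-0.16,5.1],"twist":0,"fingers":0.68},{"dp":[0,-0.16,5.1],"twist":0,"fingers":0.65},{"dp":[0,-0.16,5.1],"twist":0,"fingers":0.65}]' 15
python3 -c "from h import *; plan()"
python3 -m jog '[{"dp":[0,0,-0.3],"twist":0,"fingers":0.65},{"dp":[0,0,-0.8],"twist":0,"fingers":0.65},{"dp":[0,0,-1.5],"twist":0,"fingers":0.65},{"dp":[0,0,-1.5],"twist":0,"fingers":0.65}]' 15
python3 - <<'E'
from h import *
c,W,R,t=cam('side','side3.png'); cv2.imwrite('pics/side3c.png',cv2.resize(c['pixels'][150:280,240:380],(640,594)))
plan((.504,.25,.25,None),(.51,.1,.30,20),(.52,-.15,.30,20),(.52,-.15,.035,20))
E
```

```text
time_s: 16.32
tool_pos: [0.5044, 0.2512, 0.114]
tool_rot: [-180.0, -0.1, 19.6]
force: [-0.4, 1.2, 0.8]
grip_width: 0.0618
grasp_force: 15.0
t 16.32 tcp [0.5044 0.2512 0.114 ] rot [-1.80e+02 -1.00e-01  1.96e+01] q [   1.   15.  -34.  102.   10.   65. -107.] F [-0.4  1.2  0.8] Tz -0.005 w 0.0618 gf 15.0
time_s: 16.82
tool_pos: [0.5045, 0.2508, 0.1292]
tool_rot: [180.0, -0.1, 19.6]
force: [-0.8, -0.8, -2.4]
grip_width: 0.0619
grasp_force: 15.0
t 16.88 tcp [0.5043 0.2507 0.1287] rot [180.   -0.   19.6] q [   1.   15.  -35.  101.    9.   67. -107.] F [-0.6  0.  -1.9] Tz 0.027 w 0.0616 gf 15.0
(0.504, 0.25, 0.25, None) dp [ -0.04   0.05 -12.13] twist 0
(0.51, 0.1, 0.3, 20) dp [ -4.5   14.39 -17.13] twist -0.4
(0.52, -0.15, 0.3, 20) dp [-11.94  38.28 -17.13] twist -0.4
(0.52, -0.15, 0.035, 20) dp [-11.96  38.27   9.37] twist -0.4
```

View pics/side3c.png

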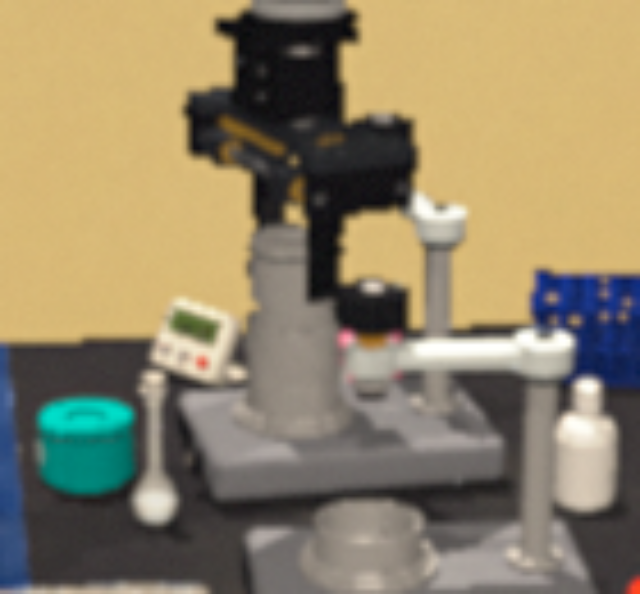

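The top sieve came up alone: the force is −2 N, which is its own weight. Now I'll move it aside to the free bench at (0.52, −0.15).

```bash

python3 -m jog '[{"dp":[0,0,-3],"twist":0,"fingers":0.65},{"dp":[0,0,-7],"twist":0,"fingers":0.65},{"dp":[0,0,-11],"twist":0,"fingers":0.65},{"dp":[-0.6,2,-13],"twist":0,"fingers":0.65},{"dp":[-1.9,6,-14],"twist":0,"fingers":0.65},{"dp":[-3.4,11,-14],"twist":0,"fingers":0.65},{"dp":[-5,16,-14],"twist":0,"fingers":0.65},{"dp":[-6.6,21,-14],"twist":0,"fingers":0.65}]' 20
python3 -m jog '[{"dp":[-1.5,5,0],"twist":0,"fingers":0.65},{"dp":[-3.1,10,0],"twist":0,"fingers":0.65},{"dp":[-4.7,15,0],"twist":0,"fingers":0.65},{"dp":[-5.35,17.3,1],"twist":0,"fingers":0.65},{"dp":[-5.35,17.3,5],"twist":0,"fingers":0.65},{"dp":[-5.35,17.3,10],"twist":0,"fingers":0.65},{"dp":[-5.35,17.3,15],"twist":0,"fingers":0.65},{"dp":[-5.35,17.3,19],"twist":0,"fingers":0.65}]' 20
python3 - <<'E'
from h import *
plan((.52,-.15,.0145,20))
E
```

```text
time_s: 17.88
tool_pos: [0.5121, 0.029, 0.2683]
tool_rot: [180.0, -0.0, 19.6]
force: [0.6, -0.7, -2.9]
grip_width: 0.0615
grasp_force: 20.0
time_s: 18.88
tool_pos: [0.5189, -0.15, 0.0761]
tool_rot: [-179.9, 0.1, 19.6]
force: [0.4, -0.4, -2.4]
grip_width: 0.062
grasp_force: 20.0
t 18.88 tcp [ 0.5189 -0.15    0.0761] rot [-1.799e+02  1.000e-01  1.960e+01] q [ 27.  13. -16. 108.   4.  60. -60.] F [ 0.4 -0.4 -2.4] Tz -0.035 w 0.062 gf 20.0
(0.52, -0.15, 0.0145, 20) dp [0.11 0.04 6.16] twist -0.4
```

```bash

python3 -m jog '[{"dp":[0,0,3],"twist":0,"fingers":0.65},{"dp":[0,0,5.3],"twist":0,"fingers":0.65},{"dp":[0,0,5.9],"twist":0,"fingers":0.65},{"dp":[0,0,6.1],"twist":0,"fingers":0.65},{"dp":[0,0,6.2],"twist":0,"fingers":0.65},{"dp":[0,0,6.2],"twist":0,"fingers":0.65}]' 20
python3 -c "from h import *; plan()"
```

```text
time_s: 19.62
tool_pos: [0.5206, -0.1505, 0.0172]
tool_rot: [179.9, -0.1, 19.6]
force: [0.4, 0.5, -2.0]
grip_width: 0.0616
grasp_force: 20.0
t 19.62 tcp [ 0.5206 -0.1505  0.0172] rot [ 1.799e+02 -1.000e-01  1.960e+01] q [ 27.  17. -15. 110.   6.  53. -62.] F [ 0.4  0.5 -2. ] Tz -0.07 w 0.0616 gf 20.0
```

```bash

python3 -m jog '[{"dp":[0,0,0.15],"twist":0,"fingers":0.65},{"dp":[0,0,0.3],"twist":0,"fingers":0.65},{"dp":[0,0,0.4],"twist":0,"fingers":0.65},{"dp":[0,0,0.4],"twist":0,"fingers":0.65}]' 20
python3 -c "from h import *; plan()"
python3 -m jog '[{"dp":[0,0,0.1],"twist":0,"fingers":0.65},{"dp":[0,0,0.1],"twist":0,"fingers":0.65}]' 20
python3 -c "from h import *; plan()"
```

```text
time_s: 20.12
tool_pos: [0.52, -0.1503, 0.013]
tool_rot: [180.0, 0.0, 19.6]
force: [-1.9, 1.2, 4.7]
grip_width: 0.0617
grasp_force: 20.0
t 20.12 tcp [ 0.52   -0.1503  0.013 ] rot [180.    0.   19.6] q [ 27.  18. -15. 111.   6.  52. -62.] F [-1.9  1.2  4.7] Tz -0.042 w 0.0617 gf 20.0
time_s: 20.38
tool_pos: [0.52, -0.1503, 0.0129]
tool_rot: [180.0, 0.0, 19.6]
force: [-4.7, 1.3, 11.8]
grip_width: 0.0619
grasp_force: 20.0
t 20.38 tcp [ 0.52   -0.1503  0.0129] rot [180.    0.   19.6] q [ 27.  18. -15. 111.   6.  52. -62.] F [-4.7  1.3 11.8] Tz -0.086 w 0.0619 gf 20.0
```

```bash

python3 -m jog '[{"dp":[0,0,-0.13],"twist":0,"fingers":0.65},{"dp":[0,0,-0.13],"twist":0,"fingers":0.8},{"dp":[0,0,-0.13],"twist":0,"fingers":1},{"dp":[0,0,-0.13],"twist":0,"fingers":1},{"dp":[0,0,-4],"twist":0,"fingers":1},{"dp":[0,0,-9],"twist":0,"fingers":1},{"dp":[0,0,-15],"twist":0,"fingers":1},{"dp":[0,0,-21],"twist":0,"fingers":1}]' 15
python3 -m jog '[{"dp":[1.5,-5,-3],"twist":0,"fingers":1},{"dp":[3.5,-11,-4],"twist":0,"fingers":1},{"dp":[5.3,-17,-4],"twist":0,"fingers":1},{"dp":[7.2,-23,-4],"twist":0,"fingers":1},{"dp":[9.1,-29,-4],"twist":0,"fingers":1},{"dp":[10.7,-34,-4],"twist":0,"fingers":1},{"dp":[11.9,-38.2,-4],"twist":0,"fingers":1}]' 15
python3 - <<'E'
from h import *
c,W,R,t=cam('top','top4.png')
print('top sieve',fit(W,.52,-.15,.034,.040,.05))
m=(W[...,2]>.1)&(W[...,2]<.112)&(np.hypot(W[...,0]-.504,W[...,1]-.25)<.05); print(m.sum(), cv2.minEnclosingCircle(W[m][:,:2].astype(np.float32)) if m.sum()>5 else '')
plan((.5041,.2508,.077,20))
E
```

```text
time_s: 21.38
tool_pos: [0.5197, -0.1502, 0.2231]
tool_rot: [180.0, -0.0, 19.6]
force: [0.8, -1.4, -0.6]
grip_width: 0.0868
grasp_force: 0.0
time_s: 22.25
tool_pos: [0.5033, 0.2522, 0.2614]
tool_rot: [-180.0, -0.0, 19.7]
force: [-0.0, -0.7, -0.5]
grip_width: 0.0867
grasp_force: 0.0
top sieve (array([ 0.5204, -0.1506]), np.float64(0.0447), np.int64(459))
40 ((0.5046203136444092, 0.24959605932235718), 0.030111629515886307)
t 22.3 tcp [0.5011 0.2591 0.2614] rot [-1.797e+02 -1.000e-01  2.010e+01] q [   3.    9.  -36.   91.    5.   81. -104.] F [-1.1  5.6  0.8] Tz 0.043 w 0.087 gf 0.0
(0.5041, 0.2508, 0.077, 20) dp [-0.03  0.99 18.43] twist 0.1
```

```bash

python3 -m jog '[{"dp":[0,0,3],"twist":0,"fingers":1},{"dp":[0,0,8],"twist":0,"fingers":1},{"dp":[0,0,10],"twist":0,"fingers":1},{"dp":[0,0,10],"twist":0,"fingers":1}]' 15
python3 - <<'E'
from h import *
plan((.5042,.2505,.076,20))
E
```

```text
time_s: 22.8
tool_pos: [0.5028, 0.2486, 0.1595]
tool_rot: [180.0, 0.2, 19.6]
force: [-0.5, 0.6, 0.0]
grip_width: 0.0871
grasp_force: 0.0
t 22.8 tcp [0.5028 0.2486 0.1595] rot [180.    0.2  19.6] q [   2.   13.  -36.  100.    8.   70. -106.] F [-0.5  0.6  0. ] Tz -0.056 w 0.0871 gf 0.0
(0.5042, 0.2505, 0.076, 20) dp [ 0.23 -0.13  8.35] twist -0.4
```

```bash

python3 -m jog '[{"dp":[0.2,-0.13,4],"twist":0,"fingers":1},{"dp":[0.2,-0.13,7],"twist":0,"fingers":1},{"dp":[0.2,-0.13,8.3],"twist":0,"fingers":1},{"dp":[0.2,-0.13,8.3],"twist":0,"fingers":0.8},{"dp":[0.2,-0.13,8.3],"twist":0,"fingers":0.74},{"dp":[0.2,-0.13,8.3],"twist":0,"fingers":0.68},{"dp":[0.2,-0.13,8.3],"twist":0,"fingers":0.65},{"dp":[0.2,-0.13,8.3],"twist":0,"fingers":0.65}]' 15
python3 -c "from h import *; plan()"
python3 -m jog '[{"dp":[0,0,-0.3],"twist":0,"fingers":0.65},{"dp":[0,0,-0.8],"twist":0,"fingers":0.65},{"dp":[0,0,-1.5],"twist":0,"fingers":0.65},{"dp":[0,0,-1.5],"twist":0,"fingers":0.65}]' 15
python3 - <<'E'
from h import *
plan((.504,.25,.27,20),(.5036,-.3107,.27,20),(.5036,-.3107,.065,20))
E
```

```text
time_s: 23.8
tool_pos: [0.506, 0.2523, 0.0796]
tool_rot: [-180.0, -0.1, 19.6]
force: [-0.9, 0.5, 4.7]
grip_width: 0.0621
grasp_force: 15.0
t 23.8 tcp [0.506  0.2523 0.0796] rot [-1.80e+02 -1.00e-01  1.96e+01] q [   1.   18.  -35.  104.   12.   61. -109.] F [-0.9  0.5  4.7] Tz -0.018 w 0.0621 gf 15.0
time_s: 24.3
tool_pos: [0.5059, 0.2516, 0.094]
tool_rot: [180.0, -0.1, 19.6]
force: [0.7, 0.1, -1.1]
grip_width: 0.0615
grasp_force: 14.9
t 24.3 tcp [0.5059 0.2516 0.094 ] rot [ 1.80e+02 -1.00e-01  1.96e+01] q [   1.   17.  -35.  103.   11.   63. -108.] F [ 0.7  0.1 -1.1] Tz -0.024 w 0.0615 gf 14.9
(0.504, 0.25, 0.27, 20) dp [ -0.21   0.09 -17.6 ] twist -0.4
(0.5036, -0.3107, 0.27, 20) dp [-19.04  52.9  -17.62] twist -0.4
(0.5036, -0.3107, 0.065, 20) dp [-19.07  52.9    2.88] twist -0.4
```

```bash

python3 -m jog '[{"dp":[0,0,-3],"twist":0,"fingers":0.65},{"dp":[0,0,-8],"twist":0,"fingers":0.65},{"dp":[0,0,-13],"twist":0,"fingers":0.65},{"dp":[-0.4,1,-16],"twist":0,"fingers":0.65},{"dp":[-1.8,5,-17.5],"twist":0,"fingers":0.65},{"dp":[-3.6,10,-17.5],"twist":0,"fingers":0.65},{"dp":[-5.4,15,-17.5],"twist":0,"fingers":0.65},{"dp":[-7.2,20,-17.5],"twist":0,"fingers":0.65}]' 20
python3 -m jog '[{"dp":[-1.8,5,0],"twist":0,"fingers":0.65},{"dp":[-3.6,10,0],"twist":0,"fingers":0.65},{"dp":[-5.4,15,0],"twist":0,"fingers":0.65},{"dp":[-7.2,20,0],"twist":0,"fingers":0.65},{"dp":[-9,25,0],"twist":0,"fingers":0.65},{"dp":[-10.8,30,0],"twist":0,"fingers":0.65},{"dp":[-11.8,32.9,2],"twist":0,"fingers":0.65},{"dp":[-11.8,32.9,6],"twist":0,"fingers":0.65}]' 20
python3 -m jog '[{"dp":[0,0,3],"twist":0,"fingers":0.65},{"dp":[0,0,6],"twist":0,"fingers":0.65},{"dp":[0,0,8],"twist":0,"fingers":0.65},{"dp":[0,0,8],"twist":0,"fingers":0.65}]' 20
python3 - <<'E'
from h import *
plan((.5036,-.3107,.070,20))
c,W,R,t=cam('side','side5.png'); cv2.imwrite('pics/side5c.png',cv2.resize(c['pixels'][160:380,230:450],(600,600)))
c,W,R,t=cam('top')
m=(W[...,2]>.055)&(W[...,2]<.07)&(np.hypot(W[...,0]-.5042,W[...,1]-.2505)<.045); P=W[m][:,:2].astype(np.float32); print('receiver rim',m.sum(), cv2.minEnclosingCircle(P),np.median(W[m][:,2]))
E
```

```text
time_s: 25.3
tool_pos: [0.5043, 0.0371, 0.2683]
tool_rot: [180.0, -0.0, 19.6]
force: [0.6, -0.3, -1.3]
grip_width: 0.0618
grasp_force: 19.9
time_s: 26.3
tool_pos: [0.5036, -0.3152, 0.2088]
tool_rot: [179.8, -0.1, 19.3]
force: [0.0, 0.1, -1.1]
grip_width: 0.0618
grasp_force: 19.9
time_s: 26.8
tool_pos: [0.5024, -0.3098, 0.1263]
tool_rot: [-179.8, 0.2, 19.6]
force: [0.9, -0.6, -0.6]
grip_width: 0.062
grasp_force: 19.9
t 26.8 tcp [ 0.5024 -0.3098  0.1263] rot [-179.8    0.2   19.6] q [ 37.  15.  -9.  98.   3.  67. -43.] F [ 0.9 -0.6 -0.6] Tz 0.004 w 0.062 gf 19.9
(0.5036, -0.3107, 0.07, 20) dp [0.1  0.14 5.63] twist -0.4
receiver rim 116 ((0.5059441328048706, 0.2510865032672882), 0.03228410705924034) 0.06501342548212818
```

View pics/side5c.png

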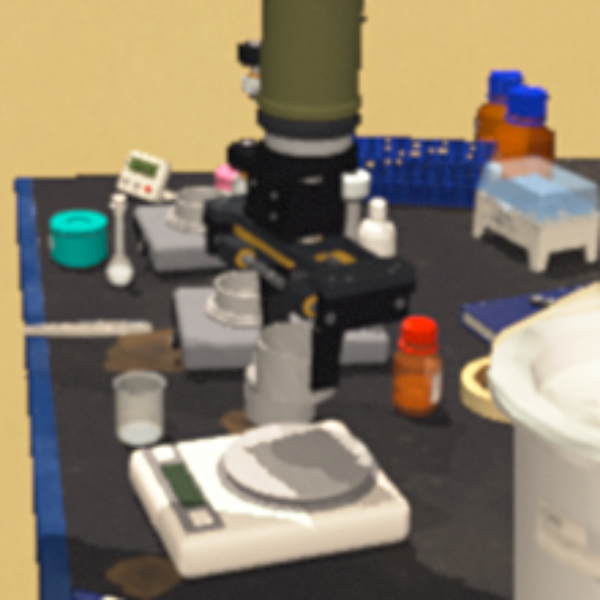

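The lower sieve is held level at crop (285,355). The receiver is still on its seat at (195,205), and the top sieve is on the bench at (280,400). Lowering onto the pan.

```bash

python3 -m jog '[{"dp":[0.1,0.1,2.5],"twist":0,"fingers":0.65},{"dp":[0.1,0.1,4.2],"twist":0,"fingers":0.65},{"dp":[0.1,0.1,4.9],"twist":0,"fingers":0.65},{"dp":[0.1,0.1,5.2],"twist":0,"fingers":0.65},{"dp":[0.1,0.1,5.2],"twist":0,"fingers":0.65}]' 15
python3 -c "from h import *; plan()"
python3 -m jog '[{"dp":[0,0,0.1],"twist":0,"fingers":0.65},{"dp":[0,0,0.2],"twist":0,"fingers":0.65},{"dp":[0,0,0.25],"twist":0,"fingers":0.65},{"dp":[0,0,0.25],"twist":0,"fingers":0.65}]' 15
python3 -c "from h import *; plan()"
```

```text
time_s: 27.52
tool_pos: [0.5054, -0.3114, 0.0768]
tool_rot: [180.0, -0.0, 19.6]
force: [0.7, -0.4, -0.6]
grip_width: 0.0617
grasp_force: 14.9
t 27.52 tcp [ 0.5054 -0.3114  0.0768] rot [180.   -0.   19.6] q [ 37.  18.  -9. 101.   3.  61. -44.] F [ 0.7 -0.4 -0.6] Tz 0.052 w 0.0617 gf 14.9
time_s: 28.02
tool_pos: [0.5051, -0.3113, 0.0738]
tool_rot: [180.0, 0.0, 19.6]
force: [0.5, 0.5, -0.8]
grip_width: 0.062
grasp_force: 14.9
t 28.02 tcp [ 0.5051 -0.3113  0.0738] rot [180.    0.   19.6] q [ 37.  18.  -9. 101.   3.  61. -44.] F [ 0.5  0.5 -0.8] Tz -0.012 w 0.062 gf 14.9
```

```bash

python3 -m jog '[{"dp":[0,0,0.1],"twist":0,"fingers":0.65},{"dp":[0,0,0.2],"twist":0,"fingers":0.65},{"dp":[0,0,0.3],"twist":0,"fingers":0.65},{"dp":[0,0,0.3],"twist":0,"fingers":0.65}]' 15
python3 -c "from h import *; plan()"
python3 -m jog '[{"dp":[0,0,0.1],"twist":0,"fingers":0.65},{"dp":[0,0,0.2],"twist":0,"fingers":0.65},{"dp":[0,0,0.2],"twist":0,"fingers":0.65}]' 15
python3 -c "from h import *; plan()"
```

```text
time_s: 28.52
tool_pos: [0.505, -0.3112, 0.0707]
tool_rot: [-180.0, 0.0, 19.6]
force: [0.5, -0.3, -0.6]
grip_width: 0.0613
grasp_force: 14.9
t 28.52 tcp [ 0.505  -0.3112  0.0707] rot [-180.     0.    19.6] q [ 37.  19.  -9. 101.   3.  61. -44.] F [ 0.5 -0.3 -0.6] Tz 0.011 w 0.0613 gf 14.9
time_s: 28.9
tool_pos: [0.505, -0.3112, 0.0687]
tool_rot: [-180.0, 0.0, 19.6]
force: [0.1, -0.8, -0.7]
grip_width: 0.0615
grasp_force: 14.9
t 28.9 tcp [ 0.505  -0.3112  0.0687] rot [-180.     0.    19.6] q [ 37.  19.  -9. 101.   3.  60. -44.] F [ 0.1 -0.8 -0.7] Tz 0.069 w 0.0615 gf 14.9
```

```bash

python3 -m jog '[{"dp":[0,0,0.1],"twist":0,"fingers":0.65},{"dp":[0,0,0.1],"twist":0,"fingers":0.65}]' 15
python3 -c "from h import *; plan()"
python3 -m jog '[{"dp":[0,0,0.1],"twist":0,"fingers":0.65},{"dp":[0,0,0.1],"twist":0,"fingers":0.65}]' 15
python3 -c "from h import *; plan()"
```

```text
time_s: 29.15
tool_pos: [0.5051, -0.3113, 0.0681]
tool_rot: [180.0, -0.0, 19.6]
force: [-0.7, 0.5, 1.6]
grip_width: 0.0617
grasp_force: 14.9
t 29.15 tcp [ 0.5051 -0.3113  0.0681] rot [180.   -0.   19.6] q [ 37.  19.  -9. 101.   3.  60. -44.] F [-0.7  0.5  1.6] Tz -0.018 w 0.0617 gf 14.9
time_s: 29.4
tool_pos: [0.5051, -0.3113, 0.0672]
tool_rot: [180.0, -0.0, 19.6]
force: [-1.4, 0.7, 3.5]
grip_width: 0.0615
grasp_force: 14.9
t 29.4 tcp [ 0.5051 -0.3113  0.0672] rot [180.   -0.   19.6] q [ 37.  19.  -9. 101.   3.  60. -44.] F [-1.4  0.7  3.5] Tz -0.02 w 0.0615 gf 14.9
```

```bash

python3 -m jog '[{"dp":[0,0,-0.1],"twist":0,"fingers":0.65},{"dp":[0,0,-0.1],"twist":0,"fingers":0.75},{"dp":[0,0,-0.1],"twist":0,"fingers":0.9},{"dp":[0,0,-0.1],"twist":0,"fingers":1},{"dp":[0,0,-0.1],"twist":0,"fingers":1},{"dp":[0,0,-3],"twist":0,"fingers":1},{"dp":[0,0,-8],"twist":0,"fingers":1},{"dp":[0,0,-13],"twist":0,"fingers":1}]' 15
python3 -m jog '[{"dp":[2,-5,0],"twist":0,"fingers":1},{"dp":[4,-10,0],"twist":0,"fingers":1},{"dp":[6,-15,0],"twist":0,"fingers":1},{"dp":[6.9,-15.6,0],"twist":0,"fingers":1},{"dp":[6.9,-15.6,3],"twist":0,"fingers":1},{"dp":[6.9,-15.6,7],"twist":0,"fingers":1},{"dp":[6.9,-15.6,9],"twist":0,"fingers":1},{"dp":[6.9,-15.6,9],"twist":0,"fingers":1}]' 15
python3 - <<'E'
from h import *
c,W,R,t=cam('side','side6.png')
c,W,R,t=cam('top','top6.png')
m=(W[...,2]>.085)&(W[...,2]<.1)&(np.hypot(W[...,0]-.505,W[...,1]+.311)<.045); P=W[m]; print('lower rim',m.sum(), cv2.minEnclosingCircle(P[:,:2].astype(np.float32)),np.median(P[:,2]), np.linalg.lstsq(np.c_[P[:,:2],np.ones(len(P))],P[:,2],rcond=None)[0])
m=(W[...,2]>.055)&(W[...,2]<.07)&(np.hypot(W[...,0]-.5042,W[...,1]-.2505)<.045); P=W[m][:,:2].astype(np.float32); print('receiver rim',m.sum(), cv2.minEnclosingCircle(P))
plan((.52,-.1503,.0135,19.6))
E
```

```text
time_s: 30.4
tool_pos: [0.5048, -0.3111, 0.198]
tool_rot: [-180.0, 0.0, 19.6]
force: [1.0, -0.3, 1.0]
grip_width: 0.087
grasp_force: 0.0
time_s: 31.4
tool_pos: [0.5164, -0.1418, 0.1051]
tool_rot: [-179.9, 0.2, 19.5]
force: [-0.1, 0.0, 0.2]
grip_width: 0.0871
grasp_force: 0.0
lower rim 107 ((0.5029464364051819, -0.3139778971672058), 0.03179948776960373) 0.09296306615352071 [-0.01695529  0.02426954  0.1092077 ]
receiver rim 120 ((0.5048132538795471, 0.25088974833488464), 0.031190423294901848)
t 31.5 tcp [ 0.5183 -0.1419  0.1075] rot [180.   -0.   19.6] q [ 27.  11. -16. 107.   3.  63. -61.] F [ 0.  -0.4  0.4] Tz -0.012 w 0.0872 gf 0.0
(0.52, -0.1503, 0.0135, 19.6) dp [-0.13  0.84  9.4 ] twist -0.0
```

```bash

python3 -m jog '[{"dp":[-0.13,0.84,0],"twist":0,"fingers":1},{"dp":[-0.13,0.84,3],"twist":0,"fingers":1},{"dp":[-0.13,0.84,6],"twist":0,"fingers":1},{"dp":[-0.13,0.84,7],"twist":0,"fingers":1},{"dp":[-0.13,0.84,7],"twist":0,"fingers":1}]' 15
python3 -c "from h import *; plan((.52,-.1503,.0135,19.6))"
```

```text
time_s: 32.12
tool_pos: [0.5196, -0.1499, 0.0372]
tool_rot: [180.0, -0.0, 19.6]
force: [0.4, 0.3, 0.7]
grip_width: 0.087
grasp_force: 0.0
t 32.12 tcp [ 0.5196 -0.1499  0.0372] rot [180.   -0.   19.6] q [ 27.  16. -15. 110.   5.  55. -61.] F [0.4 0.3 0.7] Tz 0.042 w 0.087 gf 0.0
(0.52, -0.1503, 0.0135, 19.6) dp [0.02 0.05 2.37] twist -0.0
```

```bash

python3 -m jog '[{"dp":[0.02,0.05,1.5],"twist":0,"fingers":1},{"dp":[0.02,0.05,2.3],"twist":0,"fingers":0.8},{"dp":[0.02,0.05,2.35],"twist":0,"fingers":0.74},{"dp":[0.02,0.05,2.35],"twist":0,"fingers":0.68},{"dp":[0.02,0.05,2.35],"twist":0,"fingers":0.65},{"dp":[0.02,0.05,2.35],"twist":0,"fingers":0.65},{"dp":[0.02,0.05,2.35],"twist":0,"fingers":0.65}]' 20
python3 -c "from h import *; plan()"
python3 -m jog '[{"dp":[0,0,-0.5],"twist":0,"fingers":0.65},{"dp":[0,0,-3],"twist":0,"fingers":0.65},{"dp":[0,0,-8],"twist":0,"fingers":0.65},{"dp":[0,0,-13],"twist":0,"fingers":0.65},{"dp":[0,0,-18],"twist":0,"fingers":0.65},{"dp":[0,0,-23],"twist":0,"fingers":0.65},{"dp":[1,-3,-25],"twist":0,"fingers":0.65},{"dp":[2.5,-8,-25.5],"twist":0,"fingers":0.65}]' 20
python3 -m jog '[{"dp":[1.5,-5,0],"twist":0,"fingers":0.65},{"dp":[3.1,-10,0],"twist":0,"fingers":0.65},{"dp":[4.7,-15,0],"twist":0,"fingers":0.65},{"dp":[6.3,-20,0],"twist":0,"fingers":0.65},{"dp":[7.8,-25,0],"twist":0,"fingers":0.65},{"dp":[9,-29,0],"twist":0,"fingers":0.65},{"dp":[9.5,-30.2,0],"twist":0,"fingers":0.65},{"dp":[9.5,-30.2,0],"twist":0,"fingers":0.65}]' 20
python3 -c "from h import *; plan((.5048,.2512,.10,19.6))"
```

```text
time_s: 33.0
tool_pos: [0.52, -0.15, 0.0136]
tool_rot: [180.0, -0.0, 19.6]
force: [0.7, 0.1, 0.3]
grip_width: 0.062
grasp_force: 20.0
t 33.0 tcp [ 0.52   -0.15    0.0136] rot [180.   -0.   19.6] q [ 27.  18. -15. 111.   6.  52. -62.] F [0.7 0.1 0.3] Tz -0.022 w 0.062 gf 20.0
time_s: 34.0
tool_pos: [0.5169, -0.0673, 0.2702]
tool_rot: [179.9, -0.1, 19.3]
force: [0.7, 1.1, -2.1]
grip_width: 0.0613
grasp_force: 20.0
time_s: 35.0
tool_pos: [0.5043, 0.2503, 0.268]
tool_rot: [180.0, 0.1, 19.7]
force: [-1.4, -1.1, -2.1]
grip_width: 0.0615
grasp_force: 20.0
t 35.0 tcp [0.5043 0.2503 0.268 ] rot [1.80e+02 1.00e-01 1.97e+01] q [   3.    9.  -36.   91.    5.   82. -104.] F [-1.4 -1.1 -2.1] Tz 0.023 w 0.0615 gf 20.0
(0.5048, 0.2512, 0.1, 19.6) dp [ 0.09 -0.07 16.8 ] twist 0.1
```

```bash

python3 -m jog '[{"dp":[0,0,4],"twist":0,"fingers":0.65},{"dp":[0,0,9],"twist":0,"fingers":0.65},{"dp":[0.09,-0.07,14],"twist":0,"fingers":0.65},{"dp":[0.09,-0.07,17],"twist":0,"fingers":0.65},{"dp":[0.09,-0.07,18],"twist":0,"fingers":0.65},{"dp":[0.09,-0.07,18],"twist":0,"fingers":0.65},{"dp":[0.09,-0.07,18],"twist":0,"fingers":0.65}]' 20
python3 - <<'E'
from h import *
plan((.5048,.2510,.0745,19.6))
E
```

```text
time_s: 35.88
tool_pos: [0.5066, 0.2513, 0.0901]
tool_rot: [180.0, -0.2, 19.6]
force: [-0.1, 0.5, -2.0]
grip_width: 0.0612
grasp_force: 20.0
t 35.88 tcp [0.5066 0.2513 0.0901] rot [180.   -0.2  19.6] q [   1.   17.  -35.  103.   11.   63. -108.] F [-0.1  0.5 -2. ] Tz 0.003 w 0.0612 gf 20.0
(0.5048, 0.251, 0.0745, 19.6) dp [-0.18 -0.04  1.56] twist -0.0
```

```bash

python3 -m jog '[{"dp":[-0.14,-0.03,0.3],"twist":0,"fingers":0.65},{"dp":[-0.14,-0.03,0.7],"twist":0,"fingers":0.65},{"dp":[-0.14,-0.03,1.0],"twist":0,"fingers":0.65},{"dp":[-0.14,-0.03,1.2],"twist":0,"fingers":0.65},{"dp":[-0.14,-0.03,1.2],"twist":0,"fingers":0.65}]' 20
python3 -c "from h import *; plan((.5052,.2510,.0745,19.6))"
python3 -m jog '[{"dp":[0,0,0.1],"twist":0,"fingers":0.65},{"dp":[0,0,0.2],"twist":0,"fingers":0.65},{"dp":[0,0,0.2],"twist":0,"fingers":0.65}]' 20
python3 -c "from h import *; plan((.5052,.2510,.0745,19.6))"
```

```text
time_s: 36.5
tool_pos: [0.5036, 0.2509, 0.076]
tool_rot: [180.0, 0.0, 19.6]
force: [0.1, 0.3, -1.6]
grip_width: 0.0615
grasp_force: 20.0
t 36.5 tcp [0.5036 0.2509 0.076 ] rot [180.    0.   19.6] q [   1.   18.  -35.  104.   12.   61. -109.] F [ 0.1  0.3 -1.6] Tz -0.026 w 0.0615 gf 20.0
(0.5052, 0.251, 0.0745, 19.6) dp [0.15 0.04 0.15] twist 0.0
time_s: 36.88
tool_pos: [0.5039, 0.251, 0.0746]
tool_rot: [180.0, -0.0, 19.6]
force: [-0.8, -0.3, 0.5]
grip_width: 0.0616
grasp_force: 20.0
t 36.88 tcp [0.5039 0.251  0.0746] rot [180.   -0.   19.6] q [   1.   18.  -35.  104.   12.   61. -109.] F [-0.8 -0.3  0.5] Tz 0.034 w 0.0616 gf 20.0
(0.5052, 0.251, 0.0745, 19.6) dp [0.12 0.04 0.01] twist -0.0
```

It went in at the seated height (TCP z 0.0746) with contact just starting. Releasing.

```bash

python3 -m jog '[{"dp":[0,0,0.05],"twist":0,"fingers":0.65},{"dp":[0,0,0.03],"twist":0,"fingers":0.68},{"dp":[0,0,0.03],"twist":0,"fingers":0.8},{"dp":[0,0,0],"twist":0,"fingers":1},{"dp":[0,0,0],"twist":0,"fingers":1},{"dp":[0,0,-4],"twist":0,"fingers":1},{"dp":[0,0,-9],"twist":0,"fingers":1},{"dp":[0,0,-14],"twist":0,"fingers":1}]' 15
python3 -m jog '[{"dp":[0,0,-4],"twist":0,"fingers":1},{"dp":[-1,4,-6],"twist":0,"fingers":1},{"dp":[-3,9,-6],"twist":0,"fingers":1},{"dp":[-4,14,-6],"twist":0,"fingers":1},{"dp":[-4,14,-6],"twist":0,"fingers":1},{"dp":[-4,14,-6],"twist":0,"fingers":1}]' 15
python3 - <<'E'
from h import *
plan()
s,_,_,_=cam('side'); c,W,R,t=cam('top')
def sh(n,x,y,z0,z1):
    m=(W[...,2]>z0)&(W[...,2]<z1)&(np.hypot(W[...,0]-x,W[...,1]-y)<.04); P=W[m]
    print(n,m.sum(),np.round(cv2.minEnclosingCircle(P[:,:2].astype(np.float32))[0],4),'z',np.median(P[:,2]).round(4),'slope',np.linalg.lstsq(np.c_[P[:,:2],np.ones(len(P))],P[:,2],rcond=None)[0][:2].round(3))
sh('top lid',.505,.251,.1,.115); sh('lower',.503,-.313,.085,.1); print('knob',fit(W,.578,.353,.024,.2,.22))
a=cv2.resize(s['pixels'][160:380,230:450],(400,400)); b=cv2.resize(c['pixels'][160:340,120:300],(400,400))
cv2.imwrite('pics/end.png',np.hstack([a,b]))
E
```

```text
time_s: 37.88
tool_pos: [0.5036, 0.2509, 0.2155]
tool_rot: [-180.0, 0.0, 19.6]
force: [0.4, -0.4, -0.4]
grip_width: 0.0873
grasp_force: 0.0
time_s: 38.62
tool_pos: [0.513, 0.1063, 0.2743]
tool_rot: [-180.0, -0.0, 19.6]
force: [-0.0, 0.1, 0.1]
grip_width: 0.0872
grasp_force: 0.0
t 38.62 tcp [0.513  0.1063 0.2743] rot [-180.    -0.    19.6] q [ 14.   3. -30.  95.   2.  82. -86.] F [-0.   0.1  0.1] Tz 0.053 w 0.0872 gf 0.0
top lid 352 [0.5041 0.2493] z 0.1055 slope [-0.004  0.021]
lower 146 [ 0.5029 -0.3132] z 0.0932 slope [0.002 0.01 ]
knob (array([0.5781, 0.3533]), np.float64(0.2119), np.int64(304))
```

View pics/end.png

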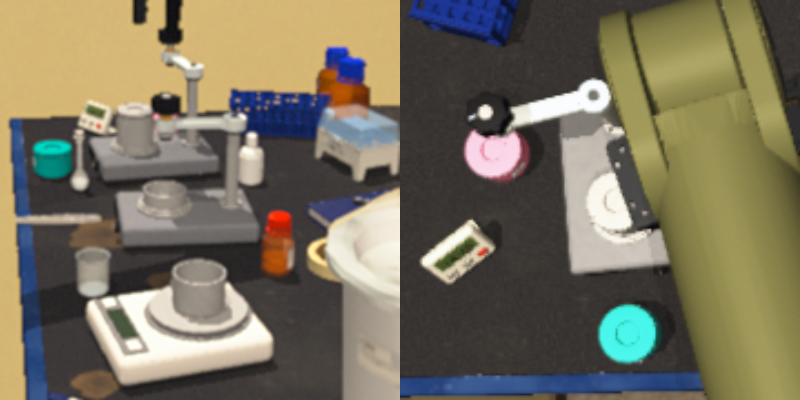

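The lower sieve stands upright on the pan (left view, (200,288)). The top sieve is seated in the receiver, lid at z 0.1055 where 0.106 is expected. The arm is clear (right view, knob at (490,112)) and the bystanders are in place.

```bash
python3 -c "from cell import env; print(env.sign_off())"
```

```text
the job is handed in; nothing more can be done
None
```

The job is handed in, with no verdict returned: the lower sieve stands upright on the balance pan about 2.5 mm off centre, the top sieve is seated in the receiver, and the clamp arm is swung about 1.4 rad clear.

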